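# Clamp the whetstone in its sharpening tray until the ratchet cap slips

## Robot

A 6-joint arm with a two-finger parallel gripper is mounted at the origin on a cart in front of the work surface, level with it; the furniture and walls round the work are solid. World frame = base frame: x ahead of the robot, y to its left, z up, the work surface at z = 0. Lengths are in m, angles in rad, forces in N, time in s.
With the tool pointing down it reaches from about 0.35 to 0.85 m from the base axis. Payload 8.1 kg.
Tool frame: the origin (TCP) lies on the centre line of the jaws, within the pads' length; the fingertips stand 17 mm ahead of it and the grasp point (between the pads) lies 2 mm behind it; z points along the fingers, x is the direction in which the jaws open and shut, and the axes are right-handed (so a half turn about z gives the same grasp; the last joint's range is limited). The gripper opens to 85 mm and grips with 20 to 120 N. Pads are 22 mm wide; open, the fingers measure 114 mm over their backs; the gripper's body (76 mm by 85 mm) begins 54 mm behind the grasp point. The pads swing forward as they close: fully open they stand 13 mm farther back than shut.
Start: joints at [1.052, 0.13, 1.488, -0, 1.523, -0.085], TCP at [0.252, 0.544, 0.248] pointing down, gripper open.
Joint ranges: [-2.96, 2.96], [-0.89, 2.26], [0.02, 2.5], [-1.34, 4.48], [0, 2.73], [-2.66, 2.66]. Speed limits (rad/s): [2.39, 2.39, 2.79, 3.14, 3.14, 3.14].

## Interface

Orientations are given as a unit quaternion [x, y, z, w].
In Python, from workcell import env gives the robot as it stands.
- The arm moves only by the shell command python3 -m inch 'ROWS' [FORCE]. ROWS is JSON, a list of rows, each an object of numbers: "x", "y", "z": the shift along the tool's x, y, z in m; "twist": the turn about the tool's z in rad; "fingers": the opening, from 0 (shut) to 1 (fully open). In form: [{"x": .., "y": .., "z": .., "twist": .., "fingers": ..}, ...]. A call has 1 to 12 rows; each row is the pose to reach, as a shift and turn from the pose commanded when the call began, along the tool's axes at that moment; what a row does not reach only later rows make up. A row lasts 1/10 s, in which the tool goes at most 50 mm and 8.59 degrees, less where a joint would pass 70% of its speed; a pose out of reach is approached as far as the arm can. A call with a gripper value outside its range is refused whole. The fingers move at their own pace and stop on an object; FORCE is the grip in N (left out, the last holds). Time passes only in rows, so rows that repeat a pose let the fingers close. It gives the time, the measured TCP pose, the force and the opening at its end, in the units of the state.
- env.read_state(): the state, without advancing time (a new reading comes with each control period).
- env.read_camera(name): name is "scene" or "top" or "wrist"; returns (picture, depth): 420x560x3 uint8, blue, green, red; 420x560 float32, m along the optical axis (not along the pixel's ray), 0 where there is no reading.
- env.camera_info(name): a dict with "fovy" (degrees; the focal length in pixels is half the picture's height over the tangent of half this angle, whatever the lens; pixels are square), "cx", "cy" (the principal point, pixels), "distortion" ([k1, k2, p1, p2, k3] as OpenCV has them; the pictures are not rectified), "origin" and "attitude" of the camera in the world; the wrist camera has in their place "T_tool_cam" (4x4, takes a point from camera to tool coordinates, whose origin is the TCP and whose axes are the tool frame's). Camera axes: x right, y down, z forward; pixel columns grow to the right and rows downward; lengths in m; the calibration is good to about 2 mm. A picture is of the moment at which its call begins: read the wrist's pose just before it. camera_info takes no time and is no camera call.
- env.close_job(): hands the job in, once; it reports no verdict.
Trained networks look in the newest picture that a camera, given by its name, has taken for a name from the list of things; names that differ only in an ending like _2 or _b are one class to them, and where a whole thing is asked for, a point or a joint stands for the part that bears it (a point fixed in the world has none). Each returns a list of dicts, best first, with "confidence" (0 to 1); they miss things now and then, are a little off and sometimes report something else, mostly with a low value. They report only what shows in the picture. A call takes as long as a camera call.
- env.outline_of(camera, target): "pixels" (420x560 bool, what is visible of it) and "box" ([left, top, right, bottom] in pixels, round what is visible of it).
The state is a dict: "time": time; "joint_positions": joint angles; "joint_vel": joint speeds; "joint_efforts": joint torques, N m; "tool_pos": TCP position; "ee_rot": TCP orientation; "wrist_force": force on the tool from outside, world axes, zero at the start; "torque": the same for the moment, N m; "grip_width": finger opening in m.
Only numpy, scipy, OpenCV 4.12 (cv2) and the standard library are available. Lean on these libraries where they do the work, as an engineer would, in place of code of your own. Each camera call takes 0.05 s, during which the arm holds its last target. There are 200 camera calls.

## Task

Get the whetstone ready for sharpening: gently push it along its tray until its end butts against the end stop, then turn the black cap of the hold-down clamp clockwise until its ratchet slips on the clamped stone, and stop there. Do not keep turning: the ratchet gives way for only about an eighth of a turn before it locks solid and the stone would be crushed. Let go, and leave the things around where they are.

Things in the scene. Friction and masses are not known exactly. Their poses are not given: they have to be found in the camera images.
- tray: Grey whetstone tray fixed on the worktop, 197 mm long, 78 mm wide. Origin at worktop level; x axis along the tray towards the end stop and clamp (the direction to push). Floor 12 mm above the worktop, starting at x = -85 mm; rails, tops 20 mm above the worktop, 47 mm apart; end stop's face at x = +70 mm, its top 32 mm above the worktop.
- stone: Two-coloured whetstone (grey below, brick red above), 140 (x) x 44 (y) x 24 (z) mm, 0.2 to 0.5 kg, loose between the rails. Origin at the centre of its underside: 20 to 45 mm short of x = 0 in the tray's frame at the start, at x = 0, z = 12 mm when butted against the stop. Its end on the robot's side is free for pushing with shut fingers held above the rails.
- clamp: Aluminium hold-down clamp on the far end of the tray, same origin and axes as the tray: a post behind the stop (x = 84 to 106 mm) and an arm, top 86 mm above the worktop, over the stone's far end. A black rubber foot, 22 mm across, comes down from the arm on the stone at x = 50 mm, y = 0; at the start it is 2 to 11 mm above the stone (not measured).
- cap_mid (a point): Middle of the ratchet cap, on its vertical axis (tray x = 50 mm, 120 mm above the worktop). Black ribbed round knob with an orange mark, 50 mm in diameter, from 98 to 141 mm above the worktop; keeps its height as it turns. Clockwise from above lowers the foot 3.2 mm per rad (20 mm a turn), against 0.24 N m (about 0.15 when paused); turning back loosens. It stays clamped when let go.
- collar (a point): Centre of the top of the steel collar with tick marks under the cap, 58 mm across, 93 mm above the worktop. It turns with the cap (springy, 0.2 to 0.35 rad behind) until the stone is clamped; then the torque rises within 0.5 rad to 0.45 N m and the ratchet slips: the cap turns on at that torque, held when paused too, the collar stands still, the foot presses with 65 N. After 0.8 rad of slip it locks.
- mug: White mug, 82 mm across, 94 mm high, with a handle; a bystander. Origin at the underside.
- glass: Drinking glass, 81 mm across, 92 mm high; a bystander. Origin at the centre of the underside.
- spice_blue: Spice jar with a blue and white label and a dark cap, 41 mm across, 105 mm high; a bystander. Origin at the centre of the underside.
- spice_gold: Spice jar with a gold and red label and a dark cap, 41 mm across, 105 mm high; a bystander. Origin at the centre of the underside.
- tomato: Tomato, 62 mm across, the one nearer the tray (another lies further right); a bystander. Origin at the underside.

How it is judged:
On the way, in this order (a step that is already met when the one before it is completed fails the run):
1. the stone is pushed home against the end stop, not yet clamped (x of stone in the frame of tray above -0.004 m and z of stone in the frame of tray below 0.015 m and angle between the x axis of stone and the x axis of tray, either way round below 0.04 rad and contact force between clamp and stone below 2 N), for 0.2 s.
2. the clamp holds the stone at the ratchet's slipping force (x of stone in the frame of tray above -0.004 m and z of stone in the frame of tray below 0.015 m and angle between the x axis of stone and the x axis of tray, either way round below 0.04 rad and contact force between clamp and stone above 50 N), for 0.3 s.
At the end, for the whole second after the job is handed in: The stone lies flat in the tray within 4 mm of the end stop and within 0.04 rad of the tray's direction, at rest, and the clamp's foot presses on it with 50 to 95 N (the ratchet slips at about 65 N) (all of step 2 and contact force between clamp and stone below 95 N and linear speed of stone below 0.01 m/s); the robot touches nothing.
It fails at once if the clamp's foot presses on the stone with more than 105 N (turned on past the slip into the lock) (contact force between clamp and stone above 105 N).
It fails at once if the stone is pushed or gripped with more than 30 N (contact force between the fingers and stone above 30 N).
It fails at once if a bystander (mug, glass, spice jar, the nearer tomato) is moved more than 30 mm (distance of any of mug, glass, spice_blue, spice_gold, tomato from where it was at the start of the episode above 0.03 m).
It also fails if it takes over 67 s, if anything falls off the work surface, if the arm or the gripper's body presses on something with over 40 N, if the wrist force passes 120 N, or if a joint passes its speed limit or range.

## Working session

There is one attempt and no reset: what is moved stays moved. The work goes in short steps, Python scripts to look and compute and a shell command to move; the robot and the scene stay as the last step left them, time stands still between calls to the robot, and variables do not carry over. Pictures are saved under pics/ and viewed, about 8 in all and at most 12, crops included, and the job is handed in when it is done.

```bash
mkdir -p pics
cat > h.py <<'E'
import numpy as np,cv2
from scipy.spatial.transform import Rotation as R
from workcell import env
def cam(name):
    i=env.camera_info(name);f=210/np.tan(np.radians(i['fovy'])/2)
    K=np.array([[f,0,i['cx']],[0,f,i['cy']],[0,0,1.]])
    if 'T_tool_cam' in i:
        s=env.read_state();T=np.eye(4);T[:3,:3]=R.from_quat(s['ee_rot']).as_matrix();T[:3,3]=s['tool_pos'];T=T@np.array(i['T_tool_cam'])
    else:
        T=np.eye(4);a=np.array(i['attitude']);T[:3,:3]=R.from_quat(a).as_matrix() if a.size==4 else a;T[:3,3]=i['origin']
    return K,np.array(i['distortion']),T
def pts(name,depth,mask):
    K,d,T=cam(name);v,u=np.nonzero(mask&(depth>0));z=depth[v,u]
    n=cv2.undistortPoints(np.stack([u,v],1).astype(float)[:,None],K,d)[:,0]
    P=np.c_[n*z[:,None],z]
    return P@T[:3,:3].T+T[:3,3]
E
python3 - <<'E'
from h import *
print(env.read_state())
for c in ['top','scene']:
    print(env.camera_info(c))
    im,d=env.read_camera(c);cv2.imwrite(f'pics/{c}0.png',im);np.save(f'pics/{c}0.npy',d)
    for t in ['tray','stone','clamp','cap_mid','collar','mug','glass','spice_blue','spice_gold','tomato']:
        for o in env.outline_of(c,t)[:2]:
            m=o['pixels'];
            if m.sum()<5: continue
            P=pts(c,d,m);
            if len(P)==0: print(c,t,'nodepth');continue
            print(c,t,round(o['confidence'],2),o['box'],np.median(P,0).round(3),np.percentile(P,3,0).round(3),np.percentile(P,97,0).round(3))
    cv2.imwrite
E
```

```text
{'time': 0.0, 'joint_positions': array([ 1.05161666e+00,  1.31183800e-01,  1.48927995e+00,  2.47273044e-05,
        1.52297634e+00, -8.53781104e-02]), 'joint_vel': array([-0.00015926,  0.00071594,  0.00209624,  0.00011971,  0.00130792,
       -0.00108524]), 'joint_efforts': array([ 2.42564747e-04, -5.69376791e+01, -5.00563502e+01, -8.32860087e-05,
        1.47287466e-02, -3.82340517e-06]), 'tool_pos': array([0.25189952, 0.54399797, 0.2472305 ]), 'ee_rot': array([ 8.42710849e-01,  5.38365648e-01, -8.23736962e-04,  4.18172628e-04]), 'wrist_force': array([-0.31006336, -0.35870161,  0.29297053]), 'torque': array([ 0.00515364,  0.02995747, -0.03053271]), 'grip_width': 0.08553852716853408}
{'fovy': 45.12875313478993, 'cx': 277.5940701412001, 'cy': 211.79176754267561, 'distortion': array([-0.0353767,  0.       ,  0.       ,  0.       ,  0.       ]), 'origin': array([-0.15390229, -0.39941095,  1.5723591 ]), 'attitude': array([ 0.77166165, -0.58562683,  0.15382385, -0.19472479])}
top tray 0.93 [284.1, 219.4, 319.8, 267.8] [ 0.578 -0.288  0.015] [ 0.487 -0.367  0.002] [ 0.67  -0.233  0.029]
to
[... 2356 characters left out ...]
s 0.55 [302.5, 202.1, 323.2, 237.0] [ 0.616 -0.296  0.106] [ 0.598 -0.314  0.035] [ 0.675 -0.269  0.145]
scene spice_blue 0.85 [349.3, 233.6, 366.1, 271.9] [ 0.616 -0.481  0.065] [ 0.608 -0.493  0.005] [ 0.68  -0.41   0.109]
scene spice_blue 0.49 [280.3, 234.8, 317.0, 269.3] [ 0.53  -0.325  0.038] [ 0.474 -0.357  0.019] [ 0.607 -0.286  0.041]
scene spice_gold 0.76 [345.9, 215.6, 361.8, 247.3] [ 0.682 -0.405  0.082] [ 0.676 -0.42   0.018] [ 0.71  -0.388  0.11 ]
scene spice_gold 0.27 [349.6, 269.1, 376.9, 294.4] [ 0.543 -0.561  0.041] [ 0.526 -0.581  0.016] [ 0.573 -0.533  0.051]
scene tomato 0.66 [352.0, 269.7, 378.9, 295.4] [ 0.542 -0.56   0.041] [ 0.526 -0.581  0.014] [ 0.573 -0.531  0.05 ]
```

Run:
```python
from h import *
for c in ['top','scene']:
    d=np.load(f'pics/{c}0.npy');P=pts(c,d,np.ones_like(d,bool))
    b=(P[:,0]>.42)&(P[:,0]<.66)&(P[:,1]>-.42)&(P[:,1]<-.22)
    s=P[b&(abs(P[:,2]-.037)<.005)][:,:2]
    s=s[np.linalg.norm(s-np.median(s,0),axis=1)<.1]
    print(c,len(s),cv2.minAreaRect(s.astype(np.float32)))
    k=P[b&(P[:,2]>.134)][:,:2];print('cap',len(k),cv2.minEnclosingCircle(k.astype(np.float32)))
    r=P[b&(abs(P[:,2]-.019)<.005)][:,:2];print('rails',len(r),cv2.minAreaRect(r.astype(np.float32)))
a=cv2.imread('pics/top0.png')[130:300,230:400];b=cv2.imread('pics/scene0.png')[160:310,240:400]
a=cv2.resize(a,(400,400),interpolation=2);b=cv2.resize(b,(400,400),interpolation=2)
cv2.imwrite('pics/a.png',np.hstack([a,b]))
```

```text
top 433 ((0.5433751344680786, -0.3151579201221466), (0.15076740086078644, 0.044449664652347565), 19.031545639038086)
cap 2794 ((0.6032249331474304, -0.28092196583747864), 0.08084962517023087)
rails 316 ((0.5680134296417236, -0.2929301857948303), (0.21161916851997375, 0.109383225440979), 22.680633544921875)
scene 438 ((0.5436301231384277, -0.31800392270088196), (0.14481474459171295, 0.04649284854531288), 18.97704315185547)
cap 149 ((0.6234246492385864, -0.28798162937164307), 0.029347306117415428)
rails 278 ((0.5698879361152649, -0.310766339302063), (0.20350268483161926, 0.09146639704704285), 19.008209228515625)
```

View pics/a.png

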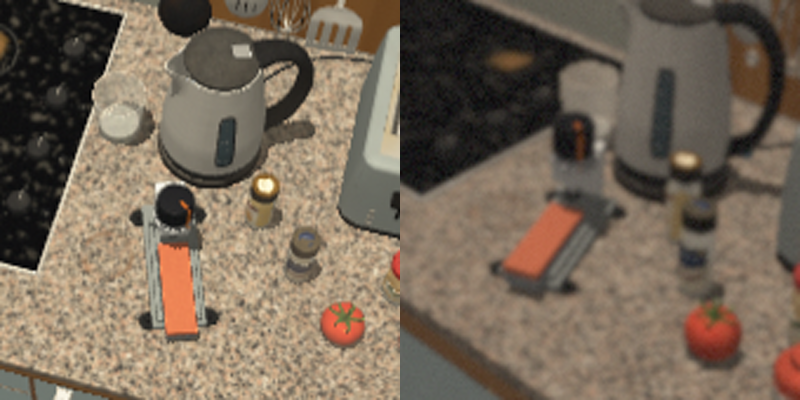

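```bash
python3 -m inch '[{"x":-0.4,"y":0.43,"z":-0.06,"twist":-0.76,"fingers":0},{"x":-0.4,"y":0.43,"z":-0.06,"twist":-0.76,"fingers":0},{"x":-0.4,"y":0.43,"z":-0.06,"twist":-0.76,"fingers":0},{"x":-0.4,"y":0.43,"z":-0.06,"twist":-0.76,"fingers":0},{"x":-0.4,"y":0.43,"z":-0.06,"twist":-0.76,"fingers":0},{"x":-0.4,"y":0.43,"z":-0.06,"twist":-0.76,"fingers":0},{"x":-0.4,"y":0.43,"z":-0.06,"twist":-0.76,"fingers":0},{"x":-0.4,"y":0.43,"z":-0.06,"twist":-0.76,"fingers":0},{"x":-0.4,"y":0.43,"z":-0.06,"twist":-0.76,"fingers":0},{"x":-0.4,"y":0.43,"z":-0.06,"twist":-0.76,"fingers":0},{"x":-0.4,"y":0.43,"z":-0.06,"twist":-0.76,"fingers":0},{"x":-0.4,"y":0.43,"z":-0.06,"twist":-0.76,"fingers":0}]'; python3 -c "
from h import *
s=env.read_state();print(s);print(R.from_quat(s['ee_rot']).as_matrix().round(3));print(env.camera_info('wrist'))"
```

```text
time: 2.3
tool_pos: [0.4727, 0.0034, 0.3084]
ee_rot: [0.583, 0.812, 0.0, 0.0]
wrist_force: [0.4, 0.8, -0.3]
grip_width: 0.0002
{'time': 2.3, 'joint_positions': array([-1.01445784e-01, -2.37681867e-01,  1.73471052e+00,  1.55521428e-04,
        1.64343847e+00, -1.99828711e+00]), 'joint_vel': array([-0.97019159,  0.46185393, -0.47478114,  0.0039687 ,  0.00974643,
       -0.96545644]), 'joint_efforts': array([  4.71772447, -42.28250742, -47.64544487,  -0.35070218,
         0.41304812,   1.9216302 ]), 'tool_pos': array([0.47269631, 0.00340059, 0.30837703]), 'ee_rot': array([5.82962307e-01, 8.12499000e-01, 3.47344581e-04, 4.49518014e-04]), 'wrist_force': array([ 0.40508505,  0.84020933, -0.27586766]), 'torque': array([ 0.00906735,  0.00766396, -0.00635308]), 'grip_width': 0.00019952833045219892}
[[-0.32   0.947  0.001]
 [ 0.947  0.32   0.   ]
 [-0.     0.001 -1.   ]]
{'fovy': 67.54668895414056, 'cx': 282.5112606538097, 'cy': 214.12780375706419, 'distortion': array([-0.06847028,  0.        ,  0.        ,  0.        ,  0.        ]), 'T_tool_cam': array([[ 9.99999868e-01, -4.84784390e-04,  1.67863307e-04,
         1.24380664e-04],
       [ 4.10056346e-04,  9.51924634e-01,  3.06332048e-01,
        -7.69928400e-02],
       [-3.08298212e-04, -3.06331939e-01,  9.51924707e-01,
        -1.24633813e-01],
       [ 0.00000000e+00,  0.00000000e+00,  0.00000000e+00,
         1.00000000e+00]])}
```

```bash
python3 -m inch '[{"x":-0.32,"y":-0.09,"z":0,"twist":0,"fingers":0},{"x":-0.32,"y":-0.09,"z":0,"twist":0,"fingers":0},{"x":-0.32,"y":-0.09,"z":0,"twist":0,"fingers":0},{"x":-0.32,"y":-0.09,"z":0,"twist":0,"fingers":0},{"x":-0.32,"y":-0.09,"z":0,"twist":0,"fingers":0},{"x":-0.32,"y":-0.09,"z":0,"twist":0,"fingers":0},{"x":-0.32,"y":-0.09,"z":0,"twist":0,"fingers":0},{"x":-0.32,"y":-0.09,"z":0,"twist":0,"fingers":0},{"x":-0.32,"y":-0.09,"z":0,"twist":0,"fingers":0},{"x":-0.32,"y":-0.09,"z":0,"twist":0,"fingers":0}]'
python3 - <<'E'
from h import *
K,dd,T=cam('wrist')
im,d=env.read_camera('wrist');cv2.imwrite('pics/w1.png',im);np.save('pics/w1.npy',d);np.save('pics/T1.npy',T)
P=pts('wrist',d,np.ones_like(d,bool))
b=(P[:,0]>.42)&(P[:,0]<.70)&(P[:,1]>-.42)&(P[:,1]<-.22)
o=env.outline_of('wrist','stone')
for x in o[:2]:
    m=x['pixels'];Q=pts('wrist',d,m);q=Q[Q[:,2]>.028];print('stone',x['confidence'],x['box'],np.median(q,0),cv2.minAreaRect(q[:,:2].astype(np.float32)))
for z,w in((.036,.003),(.020,.003),(.141,.004),(.093,.003),(.086,.003),(.032,.002)):
    s=P[b&(abs(P[:,2]-z)<w)][:,:2]
    if len(s)>10: print(z,len(s),cv2.minAreaRect(s.astype(np.float32)),s.mean(0))
E
```

```text
time: 3.3
tool_pos: [0.4897, -0.3256, 0.3078]
ee_rot: [0.583, 0.813, 0.0, -0.0]
wrist_force: [0.1, -0.2, -0.5]
grip_width: 0.0001
stone 0.73 [259.4, 165.9, 298.7, 264.1] [ 0.53571761 -0.31535417  0.03561534] ((0.5447995662689209, -0.31289568543434143), (0.13968949019908905, 0.04305123910307884), 19.35660743713379)
0.036 3141 ((0.5939401388168335, -0.3304953873157501), (0.1096804067492485, 0.24101991951465607), 73.21251678466797) [ 0.54107441 -0.31693909]
0.02 1041 ((0.596856415271759, -0.3201178312301636), (0.13100868463516235, 0.23607727885246277), 73.24140930175781) [ 0.5652742  -0.31265097]
0.093 74 ((0.6843318343162537, -0.4030647575855255), (0.009331589564681053, 0.03317014127969742), 16.831687927246094) [ 0.68252073 -0.40089023]
0.086 71 ((0.6842595934867859, -0.4017203450202942), (0.010398724116384983, 0.03454264625906944), 12.74265193939209) [ 0.6822645 -0.3994232]
0.032 145 ((0.592441201210022, -0.3308221101760864), (0.10687913745641708, 0.23929782211780548), 72.96709442138672) [ 0.57439326 -0.34259372]
```

View pics/w1.png

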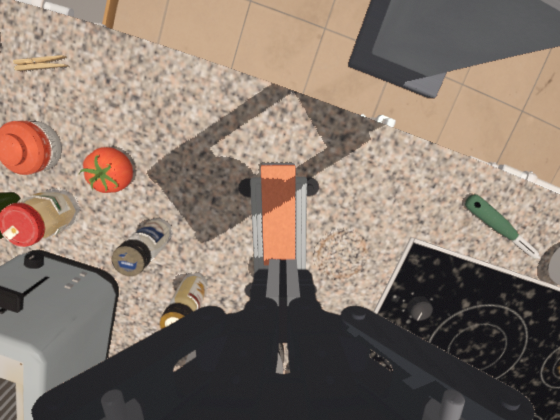

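```bash
python3 -m inch '[{"x":-0.002,"y":-0.049,"z":0.04},{"x":-0.002,"y":-0.049,"z":0.08},{"x":-0.002,"y":-0.049,"z":0.12},{"x":-0.002,"y":-0.049,"z":0.16},{"x":-0.002,"y":-0.049,"z":0.2},{"x":-0.002,"y":-0.049,"z":0.23},{"x":-0.002,"y":-0.049,"z":0.255},{"x":-0.002,"y":-0.049,"z":0.266},{"x":-0.002,"y":-0.049,"z":0.266},{"x":-0.002,"y":-0.049,"z":0.266}]'
python3 - <<'E'
from h import *
s=env.read_state();c=np.array([.5448,-.3129]);M=R.from_quat(s['ee_rot']).as_matrix()
g=c-.07*np.array([np.cos(.338),np.sin(.338)])-s['tool_pos'][:2]
print(s['tool_pos'],'rel near end in tool x,y',g@M[:2,0],g@M[:2,1],s['wrist_force'])
E
```

```text
[ 0.48991594 -0.32527284  0.30811256] rel near end in tool x,y -0.0066707559517771835 -0.014051013648696929 [ 0.21897673  0.86594429 -0.59441458]validation failed for argument at $[0]...
```

```bash
python3 -m inch '[{"x":-0.007,"y":-0.05,"z":0.04,"twist":0,"fingers":0},{"x":-0.007,"y":-0.05,"z":0.08,"twist":0,"fingers":0},{"x":-0.007,"y":-0.05,"z":0.12,"twist":0,"fingers":0},{"x":-0.007,"y":-0.05,"z":0.16,"twist":0,"fingers":0},{"x":-0.007,"y":-0.05,"z":0.2,"twist":0,"fingers":0},{"x":-0.007,"y":-0.05,"z":0.23,"twist":0,"fingers":0},{"x":-0.007,"y":-0.05,"z":0.255,"twist":0,"fingers":0},{"x":-0.007,"y":-0.05,"z":0.266,"twist":0,"fingers":0},{"x":-0.007,"y":-0.05,"z":0.266,"twist":0,"fingers":0},{"x":-0.007,"y":-0.05,"z":0.266,"twist":0,"fingers":0}]'
python3 - <<'E'
from h import *
s=env.read_state();c=np.array([.5448,-.3129]);M=R.from_quat(s['ee_rot']).as_matrix()
g=c-.07*np.array([np.cos(.338),np.sin(.338)])-s['tool_pos'][:2]
print(s['tool_pos'],'rel near end in tool x,y',g@M[:2,0],g@M[:2,1],s['wrist_force'])
E
```

```text
time: 4.4
tool_pos: [0.4453, -0.3493, 0.0432]
ee_rot: [0.583, 0.813, -0.0, 0.001]
wrist_force: [-0.2, -0.2, 0.8]
grip_width: -0.0001
[ 0.44533242 -0.34933314  0.04318063] rel near end in tool x,y 0.0017865216964092507 0.03590332936131108 [-0.16052368 -0.23473021  0.8411797 ]
```

```bash
python3 -m inch '[{"x":0.002,"y":0.01,"z":0,"twist":0,"fingers":0},{"x":0.002,"y":0.018,"z":0,"twist":0,"fingers":0},{"x":0.002,"y":0.022,"z":0,"twist":0,"fingers":0},{"x":0.002,"y":0.025,"z":0,"twist":0,"fingers":0},{"x":0.002,"y":0.028,"z":0,"twist":0,"fingers":0},{"x":0.002,"y":0.031,"z":0,"twist":0,"fingers":0},{"x":0.002,"y":0.034,"z":0,"twist":0,"fingers":0},{"x":0.002,"y":0.037,"z":0,"twist":0,"fingers":0},{"x":0.002,"y":0.04,"z":0,"twist":0,"fingers":0}]'; python3 -m inch '[{"x":0,"y":0.003,"z":0,"twist":0,"fingers":0},{"x":0,"y":0.005,"z":0,"twist":0,"fingers":0},{"x":0,"y":0.007,"z":0,"twist":0,"fingers":0}]'
```

```text
time: 5.3
tool_pos: [0.4814, -0.3349, 0.0421]
ee_rot: [0.583, 0.812, -0.0, -0.0]
wrist_force: [-5.4, -1.1, 5.0]
grip_width: -0.0001
time: 5.6
tool_pos: [0.4881, -0.3326, 0.042]
ee_rot: [0.583, 0.812, -0.0, -0.0]
wrist_force: [-5.5, -2.0, 3.9]
grip_width: 0.0001
```

```bash
for i in 1; do python3 -m inch '[{"x":0,"y":0.002,"z":0,"twist":0,"fingers":0},{"x":0,"y":0.004,"z":0,"twist":0,"fingers":0}]'; done
python3 - <<'E'
from h import *
im,d=env.read_camera('scene')
o=env.outline_of('scene','stone')[0];Q=pts('scene',d,o['pixels']);q=Q[abs(Q[:,2]-.036)<.006]
print(o['confidence'],cv2.minAreaRect(q[:,:2].astype(np.float32)))
print(env.read_state()['wrist_force'],env.read_state()['tool_pos'])
P=pts('scene',d,np.ones_like(d,bool))
k=P[(P[:,0]>.57)&(P[:,0]<.67)&(P[:,1]>-.33)&(P[:,1]<-.24)]
k=k[k[:,2]>.137];print('captop',len(k),cv2.minAreaRect(k[:,:2].astype(np.float32)),k.mean(0))
E
```

```text
time: 5.8
tool_pos: [0.4918, -0.3313, 0.042]
ee_rot: [0.583, 0.812, -0.0, -0.0]
wrist_force: [-6.2, -1.0, 4.0]
grip_width: -0.0001
0.58 ((0.5675514340400696, -0.3147675693035126), (0.13428296148777008, 0.03710930794477463), 19.766738891601562)
[-2.29284436 -0.93528352  2.07966086] [ 0.49214892 -0.33112784  0.04192021]
captop 112 ((0.6253037452697754, -0.2935323417186737), (0.050352126359939575, 0.044030800461769104), 7.147960662841797) [ 0.62255345 -0.29552286  0.14306643]
```

```bash
python3 -m inch '[{"x":0,"y":0.002,"z":0,"twist":0,"fingers":0},{"x":0,"y":0.003,"z":0,"twist":0,"fingers":0}]';python3 -m inch '[{"x":0,"y":0.0015,"z":0,"twist":0,"fingers":0},{"x":0,"y":0.0025,"z":0,"twist":0,"fingers":0}]'
```

```text
time: 6.1
tool_pos: [0.4948, -0.3301, 0.0418]
ee_rot: [0.583, 0.813, -0.0, -0.0]
wrist_force: [-5.0, -0.4, 4.7]
grip_width: -0.0003
time: 6.3
tool_pos: [0.4972, -0.3293, 0.0418]
ee_rot: [0.583, 0.813, -0.0, -0.0]
wrist_force: [-5.2, -1.7, 4.9]
grip_width: -0.0001
```

```bash
python3 -m inch '[{"x":0,"y":0.0015,"z":0,"twist":0,"fingers":0}]';python3 -m inch '[{"x":0,"y":0.0015,"z":0,"twist":0,"fingers":0}]'
```

```text
time: 6.4
tool_pos: [0.4985, -0.3288, 0.0418]
ee_rot: [0.583, 0.813, -0.0, -0.0]
wrist_force: [-4.2, -2.2, 3.6]
grip_width: -0.0001
time: 6.5
tool_pos: [0.5, -0.3283, 0.0418]
ee_rot: [0.583, 0.813, -0.0, -0.0]
wrist_force: [-5.3, -1.3, 4.6]
grip_width: -0.0001
```

```bash
python3 -m inch '[{"x":0,"y":0.001,"z":0,"twist":0,"fingers":0}]'|grep -E 'tool|force';python3 -m inch '[{"x":0,"y":0.001,"z":0,"twist":0,"fingers":0}]'|grep -E 'tool|force'
```

```text
tool_pos: [0.5001, -0.3283, 0.0418]
wrist_force: [-13.4, -3.9, 9.2]
tool_pos: [0.5002, -0.3283, 0.0418]
wrist_force: [-15.9, -4.4, 11.4]
```

```bash
python3 -m inch '[{"x":0,"y":0.001,"z":0,"twist":0,"fingers":0}]'|grep -E 'tool|force';python3 -m inch '[{"x":0,"y":0.001,"z":0,"twist":0,"fingers":0}]'|grep -E 'tool|force'
```

```text
tool_pos: [0.5003, -0.3282, 0.0418]
wrist_force: [-21.8, -5.6, 14.5]
tool_pos: [0.5004, -0.3282, 0.0418]
wrist_force: [-26.9, -7.2, 17.4]
```

Run:
```python
from h import *
im,d=env.read_camera('scene');print(env.camera_info('scene')['cx'])
cv2.imwrite('pics/s2.png',cv2.resize(im[180:290,250:380],None,fx=5,fy=5,interpolation=2))
im,d=env.read_camera('wrist');cv2.imwrite('pics/w2.png',im);np.save('pics/w2.npy',d)
P=pts('wrist',d,np.ones_like(d,bool));print(env.read_state()['wrist_force'])
```

```text
287.0217159660269
[-23.32421732  -5.36003442  14.39443221]
```

View pics/s2.png

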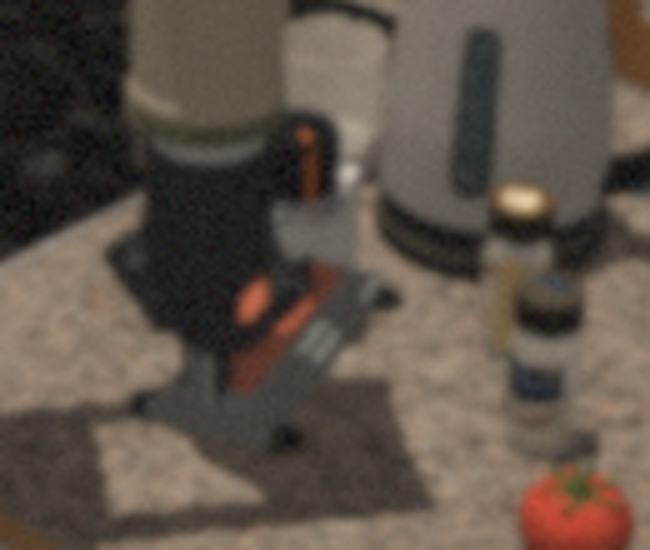

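```bash
python3 -m inch '[{"x":0,"y":-0.005,"z":0,"twist":0,"fingers":0},{"x":0,"y":-0.02,"z":0,"twist":0,"fingers":0},{"x":0,"y":-0.035,"z":0,"twist":0,"fingers":0},{"x":0,"y":-0.04,"z":-0.04,"twist":0,"fingers":0},{"x":0,"y":-0.04,"z":-0.09,"twist":0,"fingers":0},{"x":0,"y":-0.04,"z":-0.14,"twist":0,"fingers":0.3},{"x":0,"y":-0.04,"z":-0.19,"twist":0,"fingers":0.8},{"x":0,"y":-0.04,"z":-0.23,"twist":0,"fingers":1},{"x":0,"y":-0.04,"z":-0.23,"twist":0,"fingers":1},{"x":0,"y":-0.04,"z":-0.23,"twist":0,"fingers":1}]'
python3 - <<'E'
from h import *
from scipy.optimize import least_squares
D=np.array([np.cos(.338),np.sin(.338)])
def an(c):
    K,dd,T=cam(c)
    im,d=env.read_camera(c);cv2.imwrite(f'pics/{c}3.png',im)
    o=env.outline_of(c,'stone')
    P=pts(c,d,np.ones_like(d,bool))
    for x in o[:2]:
        Q=pts(c,d,x['pixels']);q=Q[abs(Q[:,2]-.036)<.008];
        if len(q)>20: print(c,'stone',x['confidence'],cv2.minAreaRect(q[:,:2].astype(np.float32)),q[:,2].mean())
    near=(abs(P[:,0]-.624)<.045)&(abs(P[:,1]+.287)<.045)
    k=P[near&(abs(P[:,2]-.141)<.006)]
    if len(k): print(c,'captop',len(k),cv2.minAreaRect(k[:,:2].astype(np.float32)),k.mean(0))
    # dark cap pixels
    m=(im.max(2)<70);v,u=np.nonzero(m);
    return im,P
for c in ['top','scene']: im,P=an(c); 
k=P[(P[:,2]>.15)&(P[:,0]>.65)&(P[:,0]<.95)&(P[:,1]<-.15)&(P[:,1]>-.4)]
print('tall behind',k.min(0),k.max(0),env.read_state()['joint_positions'],env.read_state()['tool_pos'])
k=k[(k[:,0]-.624)**2+(k[:,1]+.287)**2<.12**2];print('within 12cm',len(k),k.min(0) if len(k) else 0, k.max(0) if len(k) else 0)
a=cv2.imread('pics/top3.png')[190:280,270:370];a=cv2.resize(a,(600,540),interpolation=2);cv2.imwrite('pics/b.png',a)
E
```

```text
time: 8.0
tool_pos: [0.4661, -0.3403, 0.2731]
ee_rot: [0.583, 0.812, -0.0, 0.002]
wrist_force: [-0.5, -0.9, -1.0]
grip_width: 0.0721
top stone 0.63 ((0.5477270483970642, -0.3140885531902313), (0.08489681780338287, 0.04411592707037926), 18.592060089111328) 0.03735673508308541
scene stone 0.76 ((0.5755676627159119, -0.3064049482345581), (0.14168493449687958, 0.04674263298511505), 19.19215965270996) 0.03739008953263699
scene captop 139 ((0.6237027645111084, -0.29065027832984924), (0.05071299895644188, 0.0522083081305027), 81.0761947631836) [ 0.6200883  -0.29221585  0.14246873]
tall behind [ 0.73329596 -0.39997226  0.15008814] [ 0.94998798 -0.2279789   0.48183775] [-7.19106547e-01  5.99750580e-02  1.52477832e+00  6.43481148e-05
  1.56050439e+00 -2.61596714e+00] [ 0.4651151  -0.33912372  0.26942113]
within 12cm 92 [ 0.73329596 -0.32468195  0.15014733] [ 0.7439232  -0.27728653  0.21158128]
```

View pics/b.png

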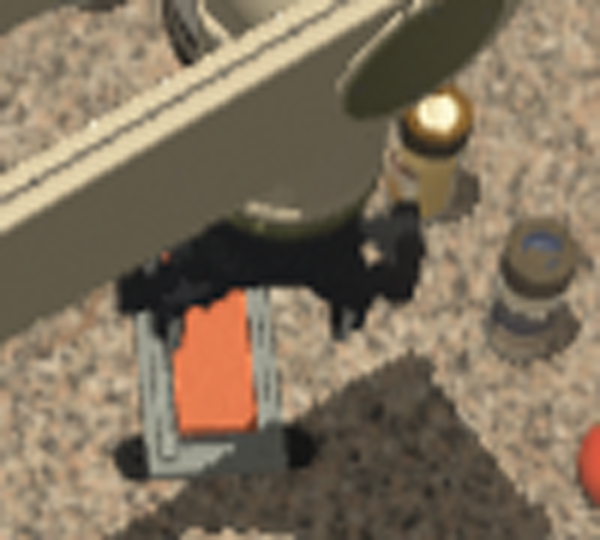

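```bash
python3 -m inch '[{"x":-0.002,"y":0.04,"z":0,"twist":-0.1,"fingers":1},{"x":-0.002,"y":0.08,"z":0,"twist":-0.2,"fingers":1},{"x":-0.002,"y":0.12,"z":0,"twist":-0.2,"fingers":1},{"x":-0.002,"y":0.15,"z":0,"twist":-0.2,"fingers":1},{"x":-0.002,"y":0.166,"z":0,"twist":-0.2,"fingers":1},{"x":-0.002,"y":0.166,"z":0,"twist":-0.2,"fingers":1},{"x":-0.002,"y":0.166,"z":0,"twist":-0.2,"fingers":1},{"x":-0.002,"y":0.166,"z":0,"twist":-0.2,"fingers":1}]'
python3 - <<'E'
from h import *
s=env.read_state()
K,dd,T=cam('wrist')
im,d=env.read_camera('wrist');cv2.imwrite('pics/w4.png',im);np.save('pics/w4.npy',d)
P=pts('wrist',d,np.ones_like(d,bool))
k=P[(abs(P[:,2]-.141)<.004)&(abs(P[:,0]-.624)<.04)&(abs(P[:,1]+.288)<.04)]
if len(k): print('captop',len(k),cv2.minAreaRect(k[:,:2].astype(np.float32)),k.mean(0))
k=P[(abs(P[:,2]-.093)<.003)&(abs(P[:,0]-.624)<.04)&(abs(P[:,1]+.288)<.04)]
if len(k): print('collar',len(k),cv2.minAreaRect(k[:,:2].astype(np.float32)),k.mean(0))
for n in ['cap_mid','stone']:
  for o in env.outline_of('wrist',n)[:1]:
    Q=pts('wrist',d,o['pixels']);print(n,o['confidence'],o['box'],cv2.minAreaRect(Q[Q[:,2]>.03][:,:2].astype(np.float32)),np.median(Q,0))
print(s['joint_positions'],s['tool_pos'],s['grip_width'],s['wrist_force'],s['torque'])
for c in ['top','scene']:
    d0=np.load(f'pics/{c}0.npy');P=pts(c,d0,np.ones_like(d0,bool));r=np.hypot(P[:,0]-.6235,P[:,1]+.288)
    for lo in (.15,.2,.25):
        j=(P[:,2]>lo)&(P[:,2]<lo+.05)&(r<.3);i=np.argsort(r[j])[:200:40];print(c,lo,P[j][i].round(3).tolist(),r[j][i].round(3))
E
```

```text
time: 9.0
tool_pos: [0.6229, -0.2888, 0.2711]
ee_rot: [0.499, 0.867, -0.0, -0.001]
wrist_force: [0.5, -0.1, 0.1]
grip_width: 0.0856
captop 2485 ((0.6256508827209473, -0.28498178720474243), (0.049495529383420944, 0.05008257180452347), 31.743785858154297) [ 0.62414786 -0.28499319  0.14053797]
collar 324 ((0.6268858909606934, -0.2759336829185486), (0.07454220950603485, 0.05308475345373154), 64.88907623291016) [ 0.61068694 -0.29280669  0.09257368]
cap_mid 0.61 [268.8, 79.9, 325.6, 174.5] ((0.5626911520957947, -0.3069775700569153), (0.10611994564533234, 0.04435177892446518), 18.8892879486084) [ 0.55862059 -0.30876421  0.03572164]
stone 0.58 [267.5, 76.4, 325.7, 177.8] ((0.5623729825019836, -0.30699867010116577), (0.10683797299861908, 0.044640831649303436), 18.891572952270508) [ 0.55789896 -0.3084847   0.03591337]
[-5.08633693e-01  3.60456094e-01  1.17970287e+00 -2.88770794e-04
  1.60278784e+00 -2.60495710e+00] [ 0.62294242 -0.28882586  0.27106148] 0.08561984659206602 [ 0.54860135 -0.11948377  0.08474623] [-0.00865504 -0.01787882  0.00689973]
top 0.15 [[0.611, -0.289, 0.154], [0.738, -0.307, 0.164], [0.739, -0.316, 0.179], [0.745, -0.284, 0.181], [0.748, -0.296, 0.199]] [0.013 0.116 0.119 0.121 0.125]
top 0.2 [[0.74, -0.304, 0.203], [0.748, -0.294, 0.222], [0.751, -0.298, 0.237], [0.756, -0.285, 0.23], [0.753, -0.327, 0.205]] [0.117 0.124 0.128 0.132 0.135]
top 0.25 [[0.781, -0.29, 0.252]] [0.158]
scene 0.15 [[0.735, -0.296, 0.163], [0.74, -0.295, 0.165], [0.741, -0.312, 0.153], [0.745, -0.298, 0.188], [0.742, -0.325, 0.167]] [0.112 0.117 0.12  0.122 0.125]
scene 0.2 [[0.742, -0.291, 0.214], [0.748, -0.286, 0.218], [0.749, -0.307, 0.237], [0.749, -0.321, 0.208], [0.756, -0.275, 0.229]] [0.119 0.125 0.127 0.13  0.133]
scene 0.25 [] []
```

View pics/w4.png

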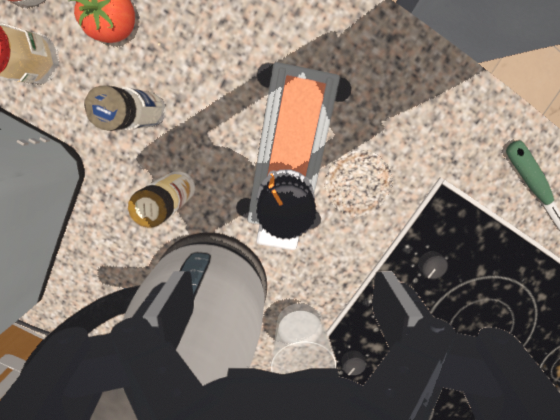

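```bash
python3 -m inch '[{"x":0.002,"y":0.004,"z":0.03,"twist":0,"fingers":1},{"x":0.002,"y":0.004,"z":0.06,"twist":0,"fingers":1},{"x":0.002,"y":0.004,"z":0.09,"twist":0,"fingers":1},{"x":0.002,"y":0.004,"z":0.12,"twist":0,"fingers":1},{"x":0.002,"y":0.004,"z":0.14,"twist":0,"fingers":1},{"x":0.002,"y":0.004,"z":0.15,"twist":0,"fingers":1},{"x":0.002,"y":0.004,"z":0.15,"twist":0,"fingers":1},{"x":0.002,"y":0.004,"z":0.15,"twist":0,"fingers":0.65}]' 40; python3 -m inch '[{"x":0,"y":0,"z":0,"twist":0,"fingers":0.4},{"x":0,"y":0,"z":0,"twist":0,"fingers":0.4},{"x":0,"y":0,"z":0,"twist":0,"fingers":0.4},{"x":0,"y":0,"z":0,"twist":0,"fingers":0.4}]' 40; python3 -c "
from h import *
s=env.read_state();M=R.from_quat(s['ee_rot']).as_matrix();print(s['wrist_force']@M,s['torque'])"
```

```text
time: 9.95
tool_pos: [0.6269, -0.2851, 0.1232]
ee_rot: [0.499, 0.867, 0.0, 0.001]
wrist_force: [-0.5, -0.3, 0.5]
grip_width: 0.0729
time: 10.35
tool_pos: [0.6268, -0.2837, 0.1246]
ee_rot: [0.499, 0.867, 0.001, 0.0]
wrist_force: [-7.1, 7.1, 11.5]
grip_width: 0.049
[  9.76379333  -2.57588254 -11.53389304] [ 1.29482963  1.23778055 -0.05229686]
```

```bash
python3 -m inch '[{"x":0.001,"y":0,"z":-0.002,"twist":0,"fingers":0.4},{"x":0.002,"y":-0.001,"z":-0.003,"twist":0,"fingers":0.4},{"x":0.002,"y":-0.001,"z":-0.003,"twist":0.08,"fingers":0.4},{"x":0.002,"y":-0.001,"z":-0.003,"twist":0.16,"fingers":0.4},{"x":0.002,"y":-0.001,"z":-0.003,"twist":0.24,"fingers":0.4},{"x":0.002,"y":-0.001,"z":-0.003,"twist":0.32,"fingers":0.4},{"x":0.002,"y":-0.001,"z":-0.003,"twist":0.4,"fingers":0.4}]' 50; python3 -c "
from h import *
s=env.read_state();M=R.from_quat(s['ee_rot']).as_matrix();print(s['wrist_force']@M,s['torque'],s['joint_positions'],s['grip_width'],s['tool_pos'])"
```

```text
time: 11.05
tool_pos: [0.6264, -0.2845, 0.1251]
ee_rot: [0.662, 0.749, 0.0, 0.003]
wrist_force: [10.3, -5.7, -10.6]
grip_width: 0.0488
[-6.87041727  9.43438715 10.6206504 ] [-1.16173873 -1.8574724   0.25698791] [-5.00798389e-01  4.39643844e-01  1.34803435e+00 -1.82511030e-04
  1.34880021e+00 -2.19473122e+00] 0.048791409674538086 [ 0.62635914 -0.28453419  0.12506375]
```

```bash
cat > st.py <<'E'
from h import *
s=env.read_state();M=R.from_quat(s['ee_rot']).as_matrix();print('F',s['wrist_force'].round(1),'Tz',s['torque'][2].round(3),'q6',s['joint_positions'][5].round(3),'w',s['grip_width'].round(4),'x',M[:2,0].round(3))
E
python3 -m inch '[{"x":0,"y":0.001,"z":0.0014,"twist":0.08,"fingers":0.4},{"x":-0.0006,"y":0.001,"z":0.0014,"twist":0.16,"fingers":0.4},{"x":-0.0006,"y":0.001,"z":0.0014,"twist":0.24,"fingers":0.4},{"x":-0.0006,"y":0.001,"z":0.0014,"twist":0.32,"fingers":0.4},{"x":-0.0006,"y":0.001,"z":0.0014,"twist":0.4,"fingers":0.4}]'; python3 st.py
```

```text
time: 11.55
tool_pos: [0.6265, -0.2857, 0.1249]
ee_rot: [0.798, 0.603, 0.0, 0.002]
wrist_force: [1.3, -5.4, -1.3]
grip_width: 0.049Traceback (most recent call last):
  File "st.py", line 2, in <module>
    s=env.read_state();M=R.from_quat(s['ee_rot']).as_matrix();print('F',s['wrist_force'].round(1),'Tz',s['torque'][2].round(3),'q6',s['joint_positions'][5].round(3),'w',s['grip_width'].round(4),'x',M[:2,0].round(3))
                                                                                                                                                                         ^^^^^^^^^^^^^^^^^^^^^
AttributeError: 'float' object has no attribute 'round'
```

Fine alignment now. Continue.

```bash
sed -i "s/s\['grip_width'\].round(4)/round(s['grip_width'],4)/" st.py; python3 st.py; python3 -m inch '[{"x":0,"y":0,"z":0,"twist":0.08,"fingers":0.4},{"x":0,"y":0,"z":0,"twist":0.16,"fingers":0.4},{"x":0,"y":0,"z":0,"twist":0.24,"fingers":0.4}]' >/dev/null; python3 st.py
```

```text
F [ 1.3 -5.4 -1.3] Tz 0.241 q6 -1.795 w 0.049 x [0.274 0.962]
F [ 1.  -8.  -1.3] Tz 0.269 q6 -1.555 w 0.0488 x [0.495 0.869]
```

```bash
python3 -m inch '[{"x":0,"y":0,"z":0,"twist":0.08,"fingers":0.4},{"x":0,"y":0,"z":0,"twist":0.16,"fingers":0.4},{"x":0,"y":0,"z":0,"twist":0.24,"fingers":0.4}]' >/dev/null; python3 st.py
```

```text
F [-1.5 -8.5  0.7] Tz 0.271 q6 -1.315 w 0.0492 x [0.687 0.726]
```

```bash
python3 -m inch '[{"x":0,"y":0,"z":0,"twist":0.08,"fingers":0.4},{"x":0,"y":0,"z":0,"twist":0.16,"fingers":0.4},{"x":0,"y":0,"z":0,"twist":0.24,"fingers":0.4}]' >/dev/null; python3 st.py
```

```text
F [ -4.3 -10.7   1. ] Tz 0.293 q6 -1.075 w 0.0486 x [0.84  0.542]
```

```bash
python3 -m inch '[{"x":0,"y":0,"z":0,"twist":0.08,"fingers":0.4},{"x":0,"y":0,"z":0,"twist":0.16,"fingers":0.4},{"x":0,"y":0,"z":0,"twist":0.24,"fingers":0.4}]' >/dev/null; python3 st.py
```

```text
F [ -7.6 -10.4   1.8] Tz 0.385 q6 -0.835 w 0.049 x [0.945 0.326]
```

```bash
python3 -m inch '[{"x":0,"y":0,"z":0,"twist":0.06,"fingers":0.4},{"x":0,"y":0,"z":0,"twist":0.12,"fingers":0.4}]' >/dev/null; python3 st.py
```

```text
F [ -9.  -10.    3.7] Tz 0.447 q6 -0.716 w 0.0488 x [0.977 0.212]
```

```bash
python3 -m inch '[{"x":0,"y":0,"z":0,"twist":0.06,"fingers":0.4},{"x":0,"y":0,"z":0,"twist":0.12,"fingers":0.4}]' >/dev/null; python3 st.py
```

```text
F [-10.2  -9.9   4.8] Tz 0.537 q6 -0.596 w 0.0488 x [0.996 0.093]
```

```bash
python3 -m inch '[{"x":-0.001,"y":0.001,"z":0,"twist":0,"fingers":0.4},{"x":-0.001,"y":0.001,"z":0,"twist":0,"fingers":0.4}]' >/dev/null; python3 st.py;  python3 - <<'E'
from h import *
im,d=env.read_camera('scene');cv2.imwrite('pics/s5.png',im)
E
python3 st.py
```

```text
F [-6.7 -6.3  3.1] Tz 0.449 q6 -0.6 w 0.0486 x [0.995 0.096]
F [-6.7 -6.7  3.5] Tz 0.431 q6 -0.6 w 0.0486 x [0.995 0.096]
```

```bash
python3 -m inch '[{"x":-0.0005,"y":0.0005,"z":0,"twist":0.05,"fingers":0.4},{"x":-0.0005,"y":0.0005,"z":0,"twist":0.1,"fingers":0.4}]' >/dev/null; python3 st.py;  python3 -m inch '[{"x":0,"y":0,"z":0,"twist":0,"fingers":0.4},{"x":0,"y":0,"z":0,"twist":0,"fingers":0.4}]' >/dev/null; python3 st.py
```

```text
F [-6.4 -5.   3.9] Tz 0.454 q6 -0.499 w 0.0488 x [ 1.    -0.005]
F [-6.2 -5.5  4.3] Tz 0.462 q6 -0.501 w 0.0489 x [ 1.    -0.004]
```

```bash
python3 -m inch '[{"x":0,"y":0,"z":0,"twist":0,"fingers":0.7},{"x":0,"y":0,"z":0,"twist":0,"fingers":1},{"x":0,"y":0,"z":0,"twist":0,"fingers":1},{"x":0,"y":0,"z":0,"twist":0,"fingers":1},{"x":0,"y":0,"z":-0.03,"twist":0,"fingers":1},{"x":0,"y":0,"z":-0.07,"twist":0,"fingers":1},{"x":0,"y":0,"z":-0.11,"twist":0,"fingers":1},{"x":0,"y":0,"z":-0.15,"twist":0,"fingers":1},{"x":0,"y":0,"z":-0.18,"twist":0,"fingers":1},{"x":0,"y":0,"z":-0.18,"twist":0,"fingers":1},{"x":0,"y":0,"z":-0.18,"twist":0,"fingers":1}]'; python3 st.py
python3 - <<'E'
from h import *
K,dd,T=cam('wrist')
im,d=env.read_camera('scene');i2,_=env.read_camera('wrist')
o=env.outline_of('scene','stone')[0];Q=pts('scene',d,o['pixels']);q=Q[abs(Q[:,2]-.036)<.008];print(o['confidence'],cv2.minAreaRect(q[:,:2].astype(np.float32)),q[:,2].mean())
for t in ['mug','glass','spice_blue','spice_gold','tomato']:
    for o in env.outline_of('scene',t)[:1]: print(t,o['confidence'],np.median(pts('scene',d,o['pixels']),0).round(3))
cv2.imwrite('pics/f.png',np.hstack([cv2.resize(im[160:310,240:400],(400,375),interpolation=2),cv2.resize(i2,(400,300))[:, :].copy() if 0 else cv2.copyMakeBorder(cv2.resize(i2,(400,300)),0,75,0,0,0)]))
E
```

```text
time: 14.9
tool_pos: [0.6248, -0.2856, 0.3045]
ee_rot: [1.0, -0.001, 0.001, 0.001]
wrist_force: [-0.4, 0.0, -0.1]
grip_width: 0.0852
F [-0.4  0.  -0.1] Tz -0.025 q6 -0.501 w 0.0852 x [ 1.    -0.003]
0.63 ((0.5752700567245483, -0.30875667929649353), (0.13957096636295319, 0.045044101774692535), 17.692039489746094) 0.03765623592697481
mug 0.6 [0.462 0.142 0.064]
glass 0.62 [ 0.798 -0.172  0.074]
spice_blue 0.66 [ 0.616 -0.481  0.066]
spice_gold 0.86 [ 0.683 -0.405  0.082]
tomato 0.75 [ 0.543 -0.56   0.04 ]
```

View pics/f.png

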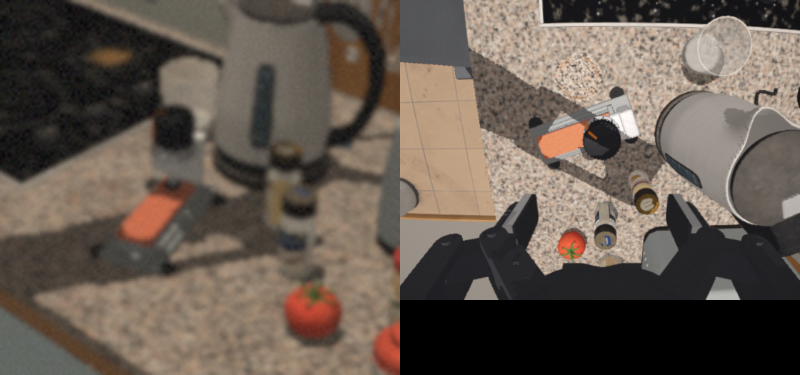

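```bash
python3 -c "
from workcell import env
print(env.close_job(), env.read_state()['time'])"
```

```text
the job is handed in; nothing more can be done
the job is handed in; nothing more can be done
```

I handed the job in at about 15 s: the stone is against the end stop, the cap is turned to the ratchet's slip, and the gripper is open and clear. I can't rule out that I pushed the stone too hard.

- **Pushing force:** I pushed with shut fingers until the tool stopped moving. I ran two or three more 1 mm steps against the stop than I needed. The wrist force along the push then read about 28 N, or about 33 N with the vertical part included. The limit on the stone is 30 N. I had no direct reading of the force on the stone, so that check is uncertain.
- **Clamping:** I turned the cap about 2.1 rad clockwise. The torque ran at 0.24–0.29 N m, then rose to about 0.45 N m. One reading reached 0.54 N m while about 14 N of sideways force was on the wrist. After I eased that force, the torque stayed at 0.43–0.46 N m, both paused and over another 0.1 rad of turning. I took this as the slip and stopped, with an estimated 0.3 rad or less of slip against the 0.8 rad allowed. I did not watch the collar for confirmation.
- **Last look:**
  - **Foot:** it appears to be down on the stone. The pressing force was not measured, only inferred from the torque.
  - **Stone position:** it lies flat, centred at about (0.575, -0.309). The push stop suggested (0.577, -0.302), and the same camera has read a few mm off in y throughout.
  - **Stone direction:** that camera gave 17.7°, against about 19° before clamping. That is within its noise but close to the 0.04 rad tolerance.
  - **Bystanders:** none moved more than about 2 mm.
  - **Robot contact:** the wrist force was near zero.

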